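Close a specimen dish by sliding its cover across, rim on rim

TASK

The upside-down dish on the low metal deck must stay mouth-down and must never be lifted. Without lifting or tipping it, push the open dish that holds the specimen along the worktop until it stands against the end of the deck it is beside, near the middle of that end; then slide the upside-down dish along the deck and across onto it, so that the two stand rim on rim, centred on each other all round, with the specimen shut inside. Leave the pair standing there against the deck, and do not disturb the label roll or the sample cup.

Things in the scene. Friction and masses are not known exactly. Their poses are not given: they have to be found in the camera images.
- deck: low table of bare folded aluminium plate, fixed to the worktop: 220 mm long (its x axis), 150 mm wide (its y axis), smooth flat top 50 mm above the worktop, level with the rim of the dish. Origin at the centre of its footprint, at worktop height. The end walls are upright and flat at x = -110 mm and x = +110 mm. No rails; both ends are alike. The open dish may start beyond either end.
- dish: open round white porcelain dish, mouth up, loose on the worktop: outer diameter 100 mm, height 50 mm, wall 8 mm thick with a flat rim whose edges are bevelled by about 1.5 mm, mass about 0.35 kg. Origin at the centre of its underside, z axis up. Starts 40 to 70 mm clear of one end of the deck. Slides when pushed.
- cover: the same shape of dish upside down (mouth down), loose on top of the deck: outer diameter 100 mm, height 50 mm, wall 8 mm, closed top, mass about 0.25 kg. Origin at the centre of its mouth, in the plane of its rim (so 50 mm above the worktop both on the deck and on the dish), z axis up. Too wide to grasp across; slides when pushed on its side wall.
- specimen: flat dark steel disc, 38 mm across, 12 mm high, lying loose on the inner floor of the dish (floor 7 mm above the worktop). Origin at the centre of its underside. Stays below the rim.
- label_roll: bystander: roll of white labels, 84 mm across, 62 mm high, standing beyond the other end of the deck. Origin at the centre of its underside.
- sample_cup: bystander: clear plastic cup, 60 mm across, 62 mm high, standing behind the deck. Origin at the centre of its underside.
Mind the look-alikes: they are no part of the job. Of the things like the specimen, leave any that is purple; of the rest the larger one is meant.

How it is judged:
By the outcome, as a careful person would: the job done as asked, in the order asked, and still so for the second after the job is handed in, with the robot touching nothing.
It also fails if it takes over 64 s, if anything falls off the work surface, if the arm or the gripper's body presses on something with over 40 N, if the wrist force passes 120 N, or if a joint passes its speed limit or range.

ROBOT

A 6-joint arm with a two-finger parallel gripper is mounted at the origin on a cart in front of the work surface, level with it; the furniture and walls round the work are solid. World frame = base frame: x ahead of the robot, y to its left, z up, the work surface at z = 0. Lengths are in mm, angles in rad, forces in N, time in s.
With the tool pointing down it reaches from about 300 to 775 mm from the base axis. Payload 14.6 kg.
Tool frame: the origin (TCP) lies midway between the tips of the shut fingers; the grasp point (between the pads) lies 19 mm behind it; z points along the fingers, y is the line along which they close (so a half turn about z gives the same grasp; the last joint's range is limited). The gripper opens to 94 mm and grips with 3 to 60 N. Pads are 16 mm wide; open, the fingers measure 119 mm over their backs; the gripper's body (75 mm by 177 mm) begins 78 mm behind the grasp point.
Start: joints at [1.192, 0.3, 1.521, -0, 1.321, -0.067], TCP at [168.722, 523.471, 205.446] pointing down, gripper open.
Joint ranges: [-3.03, 3.03], [-0.79, 2.21], [0.23, 2.52], [-1.04, 4.18], [0, 3.07], [-2.55, 2.55]. Speed limits (rad/s): [2.22, 2.22, 2.57, 3.14, 3.14, 3.14].

INTERFACE

Orientations are given as a unit quaternion [w, x, y, z].
In Python, from plant import bot gives the robot as it stands. The module is installed in compiled form; this text tells all that it offers.
- The arm moves only by the shell command python3 -m pendant 'ROWS' [OPENING]. ROWS is JSON, a list that holds one entry, the list of rows, each a list of 4 numbers: the shift along the tool's x, y, z in cm, then the turn about the tool's z in degrees. A call has exactly 5 rows; each row is the pose to reach, as a shift and turn from the pose commanded when the call began, along the tool's axes at that moment; what a row does not reach only later rows make up. A row lasts 1/8 s, in which the tool goes at most 62.5 mm and 10.7 degrees, less where a joint would pass 70% of its speed; a pose out of reach is approached as far as the arm can. A call with a gripper value outside its range is refused whole. OPENING is the closure, from 0 (fully open) to 1 (shut), set as the call begins (- or left out, the last holds). The fingers move at their own pace and stop on an object; the grip force is fixed at half the most. Time passes only in rows, so rows that repeat a pose let the fingers close, or fill a call up. It gives the time, the measured TCP pose, the force, the opening and the grip force at its end, in the units of the state.
- bot.get_obs(): the state, without advancing time (a new reading comes with each control period).
- bot.camera(name): name is "scene" or "top"; returns a dict with "frame" (420x560x3 uint8, red, green, blue), "intrinsics" (3x3 intrinsics, pixels), "distortion" ([k1, k2, p1, p2, k3] as OpenCV has them; the pictures are not rectified), "eye" and "rotation" of the camera in the world. Camera axes: x right, y up, looking along -z (the intrinsics and any distortion apply to the point x, -y, -z); pixel columns grow to the right and rows downward; lengths in mm; the calibration is good to about 2 mm. A picture is of the moment at which its call begins. There is no depth.
- bot.job_done(): hands the job in; it is judged then, once.
Trained networks look in a picture, given as the dict that the camera call returned (one of the last four; its "shot" number tells which), for a name from the list of things; names that differ only in an ending like _2 or _b are one class to them, and where a whole thing is asked for, a point or a joint stands for the part that bears it (a point fixed in the world has none). Each returns a list of dicts, best first, with "p" (0 to 1); they miss things now and then, are a little off and sometimes report something else, mostly with a low value. They report only what shows in the picture. A call takes as long as a camera call. They do not tell look-alikes from the thing itself.
- bot.look_for(picture, query): "extent" ([centre column, centre row, width, height] in pixels, round what is visible of it).
- bot.silhouettes(picture, query): "pixels" (420x560 bool, what is visible of it) and "extent" ([centre column, centre row, width, height] in pixels, round what is visible of it).
The state is a dict: "t": time; "joint_pos": joint angles; "qd": joint speeds; "joint_torque": joint torques, N m; "tool_pos": TCP position; "tool_rot": TCP orientation; "wrist_force": force on the tool from outside, world axes, zero at the start; "torque": the same for the moment, N m; "opening": opening from 0.0 (shut) to 1.0 (fully open); "gripper_force": force on a finger pad.
Only numpy, scipy, OpenCV 4.12 (cv2) and the standard library are available. Lean on these libraries where they do the work, as an engineer would, in place of code of your own. Each camera call takes 0.05 s, during which the arm holds its last target. There are 200 camera calls.

## Working session

There is one attempt and no reset: what is moved stays moved. The work goes in short steps, Python scripts to look and compute and a shell command to move; the robot and the scene stay as the last step left them, time stands still between calls to the robot, and variables do not carry over. Pictures are saved under pics/ and viewed, at most 10 in all, crops included, and the job is handed in when it is done.

```bash
mkdir -p pics; cat > h.py <<'E'
import numpy as np, cv2
from plant import bot
def ray(c,uv):
    d=cv2.undistortPoints(np.array([[uv]],float),np.array(c["intrinsics"]),np.array(c["distortion"])).ravel()
    return np.array(c["rotation"])@np.array([d[0],-d[1],-1.0])
def onz(c,uv,z):
    r=ray(c,uv); e=np.array(c["eye"]); return e+r*(z-e[2])/r[2]
def proj(c,P):
    R=np.array(c["rotation"]); q=(np.atleast_2d(P)-np.array(c["eye"]))@R
    q=q*[1,-1,-1]
    return cv2.projectPoints(q,np.zeros(3),np.zeros(3),np.array(c["intrinsics"]),np.array(c["distortion"]))[0][:,0]
def save(c,n): cv2.imwrite("pics/"+n+".png",c["frame"][...,::-1])
E
python3 - <<'E'
from h import *
np.set_printoptions(precision=1,suppress=True)
for n in("scene","top"):
    c=bot.camera(n); save(c,n+"0"); print(n,c["eye"],np.array(c["rotation"]).ravel())
    for q in("deck","dish","cover","specimen","label_roll","sample_cup"):
        for d in bot.look_for(c,q)[:4]:
            e=d["extent"]; print(q,round(d["p"],2),np.array(e),onz(c,e[:2],50))
o=bot.get_obs();print(o)
E
```

```text
scene [ 104.7 -800.9  702.9] [ 0.9  0.4 -0.1 -0.3]Traceback (most recent call last):
  File "<stdin>", line 7, in <module>
  File "h.py", line 7, in onz
    r=ray(c,uv); e=np.array(c["eye"]); return e+r*(z-e[2])/r[2]
  File "h.py", line 5, in ray
    return np.array(c["rotation"])@np.array([d[0],-d[1],-1.0])
           ~~~~~~~~~~~~~~~~~~~~~~~^~~~~~~~~~~~~~~~~~~~~~~~~~~~
ValueError: matmul: Input operand 1 has a mismatch in its core dimension 0, with gufunc signature (n?,k),(k,m?)->(n?,m?) (size 3 is different from 4)
```

```bash
python3 - <<'E'
s=open('h.py').read()
s=s.replace('np.array(c["rotation"])','rot(c)').replace("def ray","from scipy.spatial.transform import Rotation\ndef rot(c): return Rotation.from_quat(c['rotation'],scalar_first=True).as_matrix()\ndef ray",1)
open('h.py','w').write(s)
E
python3 - <<'E'
from h import *
np.set_printoptions(precision=1,suppress=True)
for n in("scene","top"):
    c=bot.camera(n); save(c,n+"0"); print(n,c["eye"],rot(c).ravel())
    for q in("deck","dish","cover","specimen","label_roll","sample_cup"):
        for d in bot.look_for(c,q)[:4]:
            e=d["extent"]; print(q,round(d["p"],2),np.array(e),onz(c,e[:2],50))
o=bot.get_obs();print(o)
E
```

```text
scene [ 104.7 -800.9  702.9] [ 0.8  0.3 -0.5 -0.6  0.5 -0.6  0.   0.8  0.6]
deck 0.57 [243.  247.3 117.7  97.4] [ 465.9 -176.    50. ]
dish 0.56 [199.4 191.3  49.   39.4] [482.   42.2  50. ]
label_roll 0.92 [297.2 311.1  46.4  60.9] [ 458.3 -368.2   50. ]
sample_cup 0.68 [325.6 215.1  27.4  28.9] [ 669.2 -186.2   50. ]
top [ 470.4 -112.3 1077.5] [ 0.   1.  -0.1 -1.   0.  -0.   0.   0.1  1. ]
deck 0.79 [293.4 252.5 107.5  75.8] [ 482.9 -130.9   50. ]
dish 0.67 [194.4 244.8  52.9  48.3] [494.2  75.1  50. ]
cover 0.63 [299.8 249.9  52.5  48.5] [ 488.6 -144.1   50. ]
specimen 0.58 [200.3 244.7  16.7  18.4] [494.7  62.8  50. ]
specimen 0.56 [199.9 190.2  16.1  16.1] [608.8  68.1  50. ]
specimen 0.52 [243.8 196.4   6.4   9.8] [597.8 -24.5  50. ]
label_roll 0.72 [401.4 267.1  46.4  41.6] [ 457.6 -355.2   50. ]
label_roll 0.67 [313.5 162.2  31.4  19.5] [ 673.8 -169.5   50. ]
{'t': 0.8, 'joint_pos': array([ 1.2,  0.3,  1.5, -0. ,  1.3, -0.1]), 'qd': array([ 0.,  0., -0., -0., -0., -0.]), 'joint_torque': array([  0. , -53.2, -35.3,   0.1,   0. ,  -0. ]), 'tool_pos': array([168.7, 523.5, 205.4]), 'tool_rot': array([ 0. ,  0.2,  1. , -0. ]), 'wrist_force': array([-0.2, -1.4,  1. ]), 'torque': array([0., 0., 0.]), 'gripper_force': 0.0, 'opening': 0.9992837260475306}
```

View pics/top0.png

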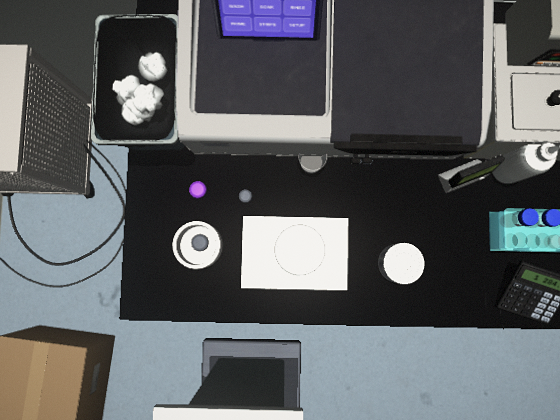

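View pics/scene0.png

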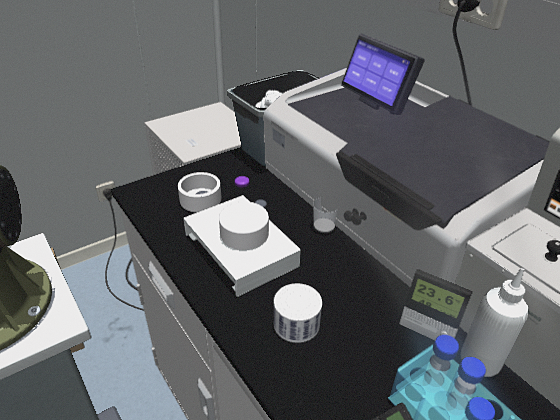

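```bash
cat >> h.py <<'E'
from scipy.optimize import least_squares
def circ(P):
    f=lambda p: np.hypot(P[:,0]-p[0],P[:,1]-p[1])-p[2]
    r=least_squares(f,[*P.mean(0),50],loss="soft_l1",f_scale=1.0); return r.x
def plane(c,pix,z): return np.array([onz(c,p,z)[:2] for p in pix.reshape(-1,2)])
def contour(m):
    k=cv2.findContours(m.astype(np.uint8),cv2.RETR_EXTERNAL,cv2.CHAIN_APPROX_NONE)[0]
    return max(k,key=cv2.contourArea)
E
python3 - <<'E'
from h import *
np.set_printoptions(precision=1,suppress=True)
c=bot.camera("top"); g=c["frame"].min(2)
# deck: threshold component containing its corner
n,l=cv2.connectedComponents((g>110).astype(np.uint8))
for nm,(u,v) in dict(deck=(260,280),dish=(178,245),roll=(403,263)).items():
    m=l==l[v,u]; k=contour(m)
    if nm=="deck":
        P=plane(c,k,50).astype(np.float32); print(nm,cv2.minAreaRect(P),cv2.boxPoints(cv2.minAreaRect(P)))
    else:
        print(nm,circ(plane(c,k,50 if nm=="dish" else 62)))
for q,z in(("dish",50),("cover",100),("deck",50),("specimen",19)):
    for d in bot.silhouettes(c,q)[:3]:
        k=contour(d["pixels"]);P=plane(c,k,z).astype(np.float32)
        print(q,round(d["p"],2),np.array(d["extent"]),circ(P) if q!="deck" else cv2.minAreaRect(P))
big=cv2.resize(c["frame"][150:330,150:450],None,fx=2.6,fy=2.6,interpolation=cv2.INTER_CUBIC)
G=np.clip((big.astype(float)-200)*4.6,0,255).astype(np.uint8); cv2.imwrite("pics/crop.png",G)
R=Rotation.from_quat(bot.get_obs()["tool_rot"],scalar_first=True).as_matrix();np.set_printoptions(precision=4);print(R)
E
```

```text
deck ((483.2154846191406, -133.30662536621094), (150.09339904785156, 220.7876434326172), 0.04923052713274956) [[ 408.1  -23. ]
 [ 408.3 -243.8]
 [ 558.4 -243.6]
 [ 558.2  -22.8]]
dish [ 638.9 -147.9  468.7]
roll [ 466.4 -356.9   41.4]
dish 0.89 [197.  244.9  53.4  48.4] [495.2  70.4  50.3]
cover 0.92 [301.6 252.2  49.5  47.8] [ 489.  -141.7   48.9]
deck 0.56 [291.6 251.9 108.8  78.5] ((484.5009765625, -133.52398681640625), (153.03736877441406, 223.00717163085938), 1.2608147859573364)
specimen 0.81 [197.4 191.4  15.3  17.2] [615.4  79.8  17.2]
specimen 0.67 [198.3 241.1  17.   13.7] [501.   70.7  17.8]
specimen 0.66 [244.4 196.8   7.9  13.7] [604.  -23.7  12.7]
[[-0.9518  0.3067 -0.    ]
 [ 0.3067  0.9518 -0.    ]
 [ 0.     -0.0001 -1.    ]]
```

View pics/crop.png

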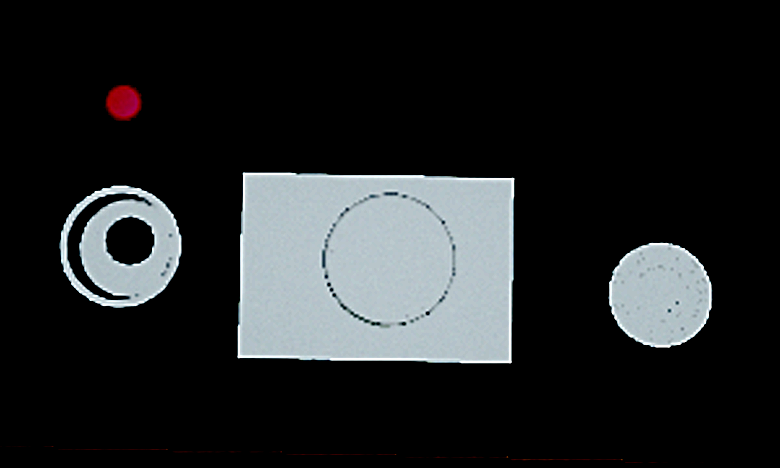

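```bash
python3 -m pendant '[[[-4.33,-2.73,-2,7.2],[-8.66,-5.46,-4,14.4],[-13,-8.2,-4,21.6],[-17.3,-10.9,-4,28.8],[-21.6,-13.6,-4,36]]]' 0.36
cat >> h.py <<'E'
def go(x,y,z,yaw=None):
    "needed row (cm,deg) to world x,y,z with tool x at world angle 90"
    o=bot.get_obs(); R=Rotation.from_quat(o["tool_rot"],scalar_first=True).as_matrix()
    d=R.T@(np.array([x,y,z])-o["tool_pos"])/10
    a=np.degrees(np.arctan2(R[1,0],R[0,0])); t=(a-(90 if yaw is None else yaw)+180)%360-180
    print("at",o["t"],o["tool_pos"].round(1),"F",o["wrist_force"].round(1),"open",round(o["opening"],3),"need",d.round(2),round(t,1))
E
python3 - <<'E'
from h import *
c=bot.camera("top"); g=c["frame"].min(2).astype(float)
# cover circle: darkest pixel along radial lines
cen=np.array([299.6,249.6]);pts=[]
for a in np.arange(0,2*np.pi,.05):
    rs=np.arange(21,29,.25); q=cen+rs[:,None]*[np.cos(a),np.sin(a)]
    v=cv2.remap(g.astype(np.float32),q[:,0].astype(np.float32)[None],q[:,1].astype(np.float32)[None],cv2.INTER_LINEAR)[0]
    if v.min()<v.max()-25: pts.append(q[v.argmin()])
pts=np.array(pts)
for z in(50,100): print(len(pts),z,circ(plane(c,pts,z)))
go(497,131,200)
E
```

```text
t: 1.68
tool_pos: [333.4, 326.4, 245.7]
tool_rot: [0.0, 0.455, 0.891, 0.0]
wrist_force: [0.6, 0.6, 0.5]
opening: 0.641
gripper_force: 0.0
37 50 [ 490.00453788 -143.04558421   52.28239979]
37 100 [ 489.04947223 -141.55109707   49.73798153]
at 1.725 [336.1 323.2 245.6] F [ 1.5 -1.7  0. ] open 0.638 need [-24.98   1.98   4.59] 35.4
```

```bash
python3 -m pendant '[[[-5,0.4,0,7.1],[-10,0.8,1,14.2],[-15,1.2,2,21.3],[-20,1.6,4,28.4],[-25,2,5,35.5]]]'
python3 -m pendant '[[[0,0,0,0],[0,0,5,0],[0,0,10,0],[0,0,14,0],[0,0,16,0]]]'
python3 - <<'E'
from h import *
c=bot.camera("scene"); save(c,"s1"); cv2.imwrite("pics/s1c.png",cv2.resize(c["frame"][120:320,120:380,::-1],None,fx=3,fy=3))
go(497,118,12)
E
```

```text
t: 2.35
tool_pos: [496.8, 136.2, 194.6]
tool_rot: [-0.0, 0.705, 0.71, -0.0]
wrist_force: [-0.2, 1.1, -0.0]
opening: 0.642
gripper_force: 0.0
t: 2.98
tool_pos: [494.9, 138.4, 33.8]
tool_rot: [-0.001, 0.702, 0.712, -0.001]
wrist_force: [0.3, 0.6, 0.5]
opening: 0.637
gripper_force: 0.0
at 3.025 [494.2 138.2  32.1] F [-1.  -0.1 -1.7] open 0.643 need [-2.02  0.26  2.01] 0.7
```

View pics/s1c.png

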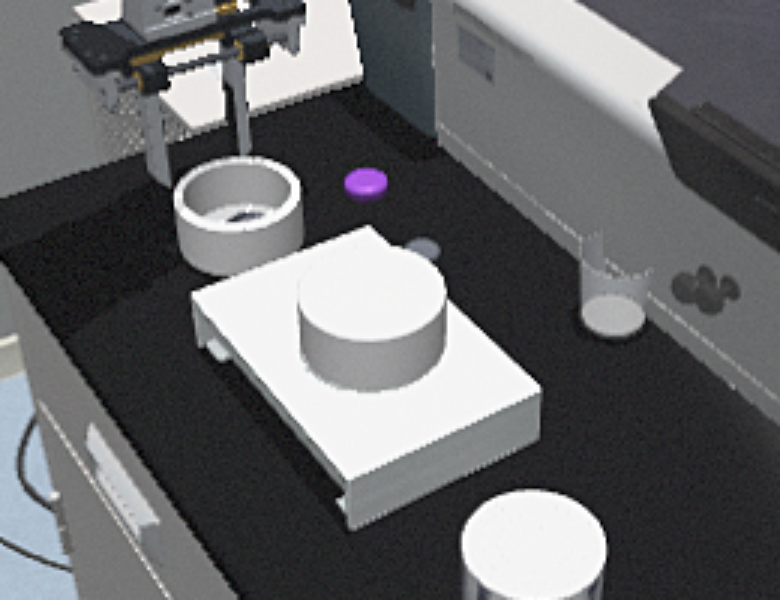

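```bash
python3 -m pendant '[[[0,0.1,1,0.4],[0,0.2,1.6,0.7],[0,0.3,1.9,0.7],[0,0.3,1.9,0.7],[0,0.3,1.9,0.7]]]'
python3 - <<'E'
from h import *
go(497,118,12);go(483.2,27+48,12)
E
```

```text
t: 3.65
tool_pos: [499.3, 137.7, 16.8]
tool_rot: [0.0, 0.708, 0.707, 0.0]
wrist_force: [0.2, 0.6, -0.2]
opening: 0.641
gripper_force: 0.0
at 3.65 [499.3 137.7  16.8] F [ 0.2  0.6 -0.2] open 0.641 need [-1.97 -0.23  0.48] -0.1
at 3.65 [499.3 137.7  16.8] F [ 0.2  0.6 -0.2] open 0.641 need [-6.27 -1.61  0.48] -0.1
```

```bash
python3 -m pendant '[[[-0.5,-0.2,0.3,0],[-1,-0.3,0.4,0],[-1.4,-0.35,0.4,0],[-1.7,-0.4,0.4,0],[-2,-0.5,0.4,0]]]'
python3 -m pendant '[[[-0.4,-0.12,0,0],[-0.8,-0.24,0,0],[-1.2,-0.36,0,0],[-1.6,-0.48,0,0],[-2,-0.6,0,0]]]'
python3 -m pendant '[[[-0.4,-0.1,0,0],[-0.8,-0.2,0,0],[-1.2,-0.3,0,0],[-1.5,-0.4,0,0],[-1.7,-0.45,0,0]]]'
python3 - <<'E'
from h import *
go(483.2,27+48,12)
c=bot.camera("top"); save(c,"t2")
for d in bot.silhouettes(c,"dish")[:2]: print(d["p"],circ(plane(c,contour(d["pixels"]),50)))
E
```

```text
t: 4.28
tool_pos: [494.2, 117.6, 12.5]
tool_rot: [0.0, 0.708, 0.707, 0.0]
wrist_force: [0.9, 2.0, -0.5]
opening: 0.64
gripper_force: 0.9
t: 4.9
tool_pos: [488.1, 97.4, 12.5]
tool_rot: [0.0, 0.708, 0.707, 0.0]
wrist_force: [0.4, 2.0, -0.3]
opening: 0.646
gripper_force: 1.0
t: 5.52
tool_pos: [483.5, 80.5, 12.5]
tool_rot: [-0.0, 0.708, 0.707, 0.0]
wrist_force: [0.5, 2.4, -0.1]
opening: 0.638
gripper_force: 1.1
at 5.525 [483.5  80.5  12.5] F [ 0.5  2.4 -0.1] open 0.638 need [-0.55 -0.03  0.05] -0.1
0.78 [482.86269324  25.8006241   46.41861968]
```

```bash
python3 -m pendant '[[[-0.2,0,0,0],[-0.35,0,0,0],[-0.45,0,0,0],[-0.5,0,0,0],[-0.5,0,0,0]]]'
python3 -m pendant '[[[-0.05,0,0,0],[-0.1,0,0,0],[-0.15,0,0,0],[-0.2,0,0,0],[-0.2,0,0,0]]]'
```

```text
t: 6.25
tool_pos: [483.6, 75.7, 12.4]
tool_rot: [0.0, 0.707, 0.707, -0.0]
wrist_force: [0.7, 1.7, 0.5]
opening: 0.639
gripper_force: 0.9
t: 6.88
tool_pos: [483.6, 74.7, 12.5]
tool_rot: [-0.001, 0.708, 0.707, 0.001]
wrist_force: [0.5, 13.5, 0.6]
opening: 0.639
gripper_force: 6.2
```

```bash
python3 -m pendant '[[[1,0,0,0],[2.5,0,0,0],[2.5,0,-4,0],[2.5,0,-9,0],[2.5,0,-13,0]]]'
python3 -m pendant '[[[-6,0.1,0,0],[-12,0.2,0,0],[-18,0.3,0,0],[-24,0.4,0,0],[-30,0.5,0,0]]]'
python3 -m pendant '[[[-1.2,0,0,0],[-1.2,0,2,0],[-1.2,0,5,0],[-1.2,0,7,0],[-1.2,0,8,0]]]'
python3 - <<'E'
from h import *
go(489,-195,56)
c=bot.camera("top"); save(c,"t3")
for q,z in(("dish",50),("specimen",19)):
  for d in bot.silhouettes(c,q)[:2]: print(q,d["p"],circ(plane(c,contour(d["pixels"]),z)))
# direct: bright dish outline on y>-15
g=c["frame"].min(2); m=(g>110).astype(np.uint8); 
k=contour(m*(np.add.outer(np.zeros(420),np.arange(560))<300)*(np.add.outer(np.arange(420),np.zeros(560))>205)*(np.add.outer(np.arange(420),np.zeros(560))<300))
P=plane(c,k,50); P=P[P[:,1]>-5]; print(len(P),circ(P))
cv2.imwrite("pics/t3c.png",cv2.resize(c["frame"][180:310,150:450,::-1],None,fx=2.6,fy=2.6))
E
```

```text
t: 7.5
tool_pos: [483.7, 99.3, 144.4]
tool_rot: [0.0, 0.707, 0.707, 0.0]
wrist_force: [0.9, 0.4, 0.2]
opening: 0.643
gripper_force: 0.0
t: 8.12
tool_pos: [488.3, -202.7, 142.6]
tool_rot: [0.0, 0.707, 0.707, -0.0]
wrist_force: [0.8, 0.3, 0.3]
opening: 0.639
gripper_force: 0.0
t: 8.75
tool_pos: [488.3, -212.1, 61.5]
tool_rot: [-0.001, 0.707, 0.707, -0.0]
wrist_force: [1.2, -0.3, 0.8]
opening: 0.639
gripper_force: 0.0
at 8.75 [ 488.3 -212.1   61.5] F [ 1.2 -0.3  0.8] open 0.639 need [1.71 0.07 0.55] -0.0
dish 0.71 [482.47595042  26.13494738  48.31729225]
specimen 0.82 [488.57040303  25.56498454  17.8239608 ]
specimen 0.47 [615.1164876   78.85365719  16.10254358]
612 [525.04167134 355.74537092 130.47543732]
```

View pics/t3c.png

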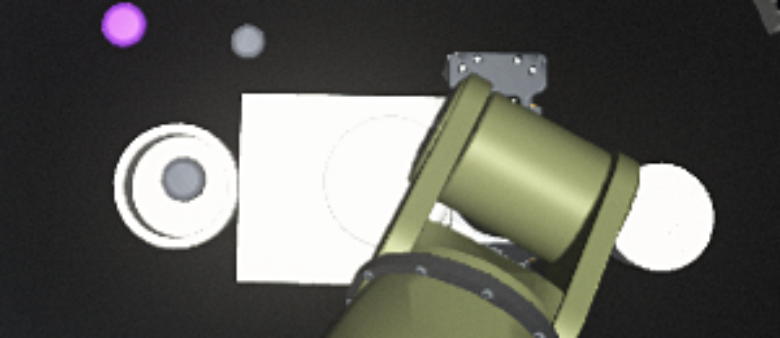

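```bash
python3 -m pendant '[[[0.4,0.05,0.4,0],[0.9,0.07,0.55,0],[1.4,0.07,0.55,0],[1.9,0.07,0.55,0],[2.3,0.07,0.55,0]]]'
python3 -m pendant '[[[0.6,-0.02,0,0],[1.3,-0.04,0,0],[2,-0.06,0,0],[2.7,-0.08,0,0],[3.4,-0.11,0,0]]]'
python3 -m pendant '[[[0.6,-0.02,0,0],[1.2,-0.04,0,0],[1.8,-0.06,0,0],[2.4,-0.08,0,0],[3,-0.1,0,0]]]'
python3 - <<'E'
from h import *
go(489-5.4*(73+4)/168,-121,56); go(483.6,-20.9,56)
E
```

```text
t: 9.52
tool_pos: [489.1, -190.0, 57.1]
tool_rot: [0.0, 0.707, 0.707, 0.0]
wrist_force: [-0.1, -1.5, -0.0]
opening: 0.641
gripper_force: 0.6
t: 10.15
tool_pos: [488.0, -155.9, 57.0]
tool_rot: [0.0, 0.707, 0.707, 0.0]
wrist_force: [1.2, -2.3, 1.4]
opening: 0.643
gripper_force: 1.0
t: 10.78
tool_pos: [487.0, -125.9, 57.0]
tool_rot: [0.0, 0.708, 0.707, 0.0]
wrist_force: [0.8, -2.0, 2.2]
opening: 0.639
gripper_force: 1.1
at 10.775 [ 487.  -125.9   57. ] F [ 0.8 -2.   2.2] open 0.639 need [ 0.49 -0.04  0.1 ] -0.1
at 10.775 [ 487.  -125.9   57. ] F [ 0.8 -2.   2.2] open 0.639 need [10.5  -0.35  0.1 ] -0.1
```

Slowly across the seam, watching force.

```bash
python3 -m pendant '[[[0.4,-0.02,0,0],[0.8,-0.03,0,0],[1.2,-0.04,0,0],[1.6,-0.06,0,0],[2,-0.07,0,0]]]'
python3 -m pendant '[[[0.4,-0.02,0,0],[0.8,-0.03,0,0],[1.2,-0.04,0,0],[1.6,-0.06,0,0],[2,-0.07,0,0]]]'
python3 - <<'E'
from h import *
go(483.6,-20.9,56)
c=bot.camera("scene"); cv2.imwrite("pics/s4.png",cv2.resize(c["frame"][130:310,140:360,::-1],None,fx=3,fy=3))
E
```

```text
t: 11.4
tool_pos: [486.3, -106.1, 57.0]
tool_rot: [0.0, 0.708, 0.707, 0.0]
wrist_force: [-0.0, -2.2, 1.1]
opening: 0.642
gripper_force: 1.1
t: 12.02
tool_pos: [485.6, -86.0, 56.9]
tool_rot: [-0.0, 0.708, 0.707, -0.0]
wrist_force: [-0.0, -1.3, 1.1]
opening: 0.641
gripper_force: 1.1
at 12.025 [485.6 -86.   56.9] F [-0.  -1.3  1.1] open 0.641 need [ 6.51 -0.21  0.09] -0.1
```

View pics/s4.png

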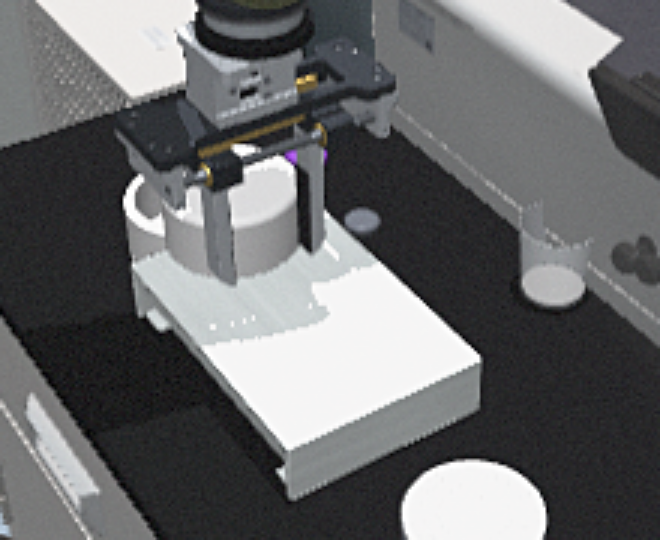

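```bash
python3 -m pendant '[[[0.4,-0.02,0,0],[0.8,-0.03,0,0],[1.2,-0.04,0,0],[1.6,-0.06,0,0],[2,-0.07,0,0]]]'
python3 -m pendant '[[[0.4,-0.02,0,0],[0.8,-0.03,0,0],[1.2,-0.04,0,0],[1.6,-0.06,0,0],[2,-0.07,0,0]]]'
python3 -m pendant '[[[0.4,-0.02,0,0],[0.8,-0.03,0,0],[1.2,-0.04,0,0],[1.6,-0.06,0,0],[2,-0.07,0,0]]]'
python3 -m pendant '[[[0.2,0,0,0],[0.4,0,0,0],[0.55,0,0,0],[0.65,0,0,0],[0.65,0,0,0]]]'
python3 - <<'E'
from h import *
go(483.6,-20.9,56)
E
```

```text
t: 12.7
tool_pos: [484.9, -66.0, 56.9]
tool_rot: [-0.0, 0.707, 0.707, -0.0]
wrist_force: [-0.4, -1.6, 1.1]
opening: 0.64
gripper_force: 0.9
t: 13.32
tool_pos: [484.2, -46.0, 56.9]
tool_rot: [-0.0, 0.707, 0.707, -0.0]
wrist_force: [0.5, -1.6, 0.1]
opening: 0.636
gripper_force: 0.8
t: 13.95
tool_pos: [483.5, -26.0, 56.9]
tool_rot: [-0.0, 0.707, 0.707, -0.0]
wrist_force: [0.9, -0.5, -0.3]
opening: 0.638
gripper_force: 0.7
t: 14.58
tool_pos: [483.6, -19.7, 56.9]
tool_rot: [-0.0, 0.707, 0.707, 0.0]
wrist_force: [-0.4, -0.0, 0.2]
opening: 0.639
gripper_force: 0.2
at 14.575 [483.6 -19.7  56.9] F [-0.4 -0.   0.2] open 0.639 need [-0.12  0.    0.09] -0.1
```

```bash
python3 -m pendant '[[[-1,0,0,0],[-2.5,0,0,0],[-2.5,0,-3,0],[-2.5,0,-6,0],[-2.5,0,-9,0]]]'
python3 -m pendant '[[[3.5,0,0,0],[7,0,0,0],[10.5,0,0,0],[14,0,0,0],[17.5,0,0,0]]]'
python3 - <<'E'
from h import *
go(483.6,120,12)
c=bot.camera("top"); cv2.imwrite("pics/t5.png",cv2.resize(c["frame"][190:300,140:360,::-1],None,fx=3.6,fy=3.6))
for q,z in(("dish",50),("cover",100)):
  for d in bot.silhouettes(c,q)[:2]: print(q,d["p"],circ(plane(c,contour(d["pixels"]),z)))
E
```

```text
t: 15.2
tool_pos: [483.4, -45.8, 147.9]
tool_rot: [-0.0, 0.708, 0.706, -0.0]
wrist_force: [0.2, -0.6, 0.0]
opening: 0.638
gripper_force: 0.0
t: 15.82
tool_pos: [484.0, 130.4, 147.0]
tool_rot: [0.0, 0.708, 0.706, 0.0]
wrist_force: [-0.5, 0.9, -0.2]
opening: 0.639
gripper_force: 0.0
at 15.825 [484.  130.4 147. ] F [-0.5  0.9 -0.2] open 0.639 need [-1.04 -0.04 13.5 ] -0.1
cover 0.71 [483.41494537  27.31571585  48.92930351]
```

View pics/t5.png

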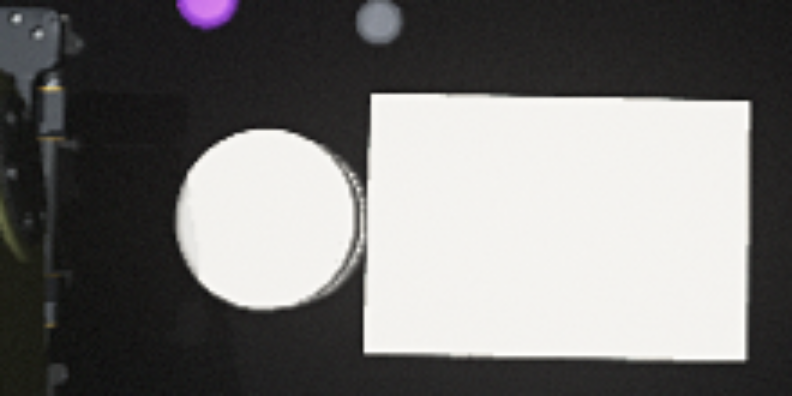

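```bash
python3 -m pendant '[[[-0.5,0,3,0],[-1,-0.03,6,0],[-1,-0.03,9,0],[-1,-0.03,11.4,0],[-1,-0.03,11.9,0]]]'
python3 -m pendant '[[[-0.9,0,0,0],[-1.8,0,0,0],[-2.7,0,0,0],[-3.6,0,0,0],[-4.2,0,0,0]]]'
python3 - <<'E'
from h import *
go(483.5,74.7,28)
E
```

```text
t: 16.6
tool_pos: [482.9, 118.8, 26.8]
tool_rot: [-0.001, 0.708, 0.706, -0.001]
wrist_force: [0.4, 0.6, 0.3]
opening: 0.642
gripper_force: 0.0
t: 17.23
tool_pos: [483.5, 77.6, 28.1]
tool_rot: [0.0, 0.708, 0.707, 0.0]
wrist_force: [-0.1, 0.6, 0.1]
opening: 0.639
gripper_force: 0.6
at 17.225 [483.5  77.6  28.1] F [-0.1  0.6  0.1] open 0.639 need [-0.29  0.    0.01] -0.1
```

```bash
python3 -m pendant '[[[-0.05,0,0,0],[-0.1,0,0,0],[-0.15,0,0,0],[-0.2,0,0,0],[-0.25,0,0,0]]]'
python3 -m pendant '[[[-0.03,0,0,0],[-0.06,0,0,0],[-0.08,0,0,0],[-0.08,0,0,0],[-0.08,0,0,0]]]'
```

```text
t: 17.85
tool_pos: [483.3, 75.8, 27.9]
tool_rot: [-0.0, 0.707, 0.707, 0.0]
wrist_force: [-0.8, 2.1, 0.3]
opening: 0.635
gripper_force: 0.8
t: 18.48
tool_pos: [483.4, 75.1, 27.9]
tool_rot: [-0.0, 0.707, 0.707, 0.0]
wrist_force: [-0.1, 5.1, -0.7]
opening: 0.639
gripper_force: 2.2
```

```bash
python3 -m pendant '[[[-0.02,0,0,0],[-0.04,0,0,0],[-0.06,0,0,0],[-0.08,0,0,0],[-0.08,0,0,0]]]'
python3 -m pendant '[[[0.5,0,0,0],[1.5,0,0,0],[3,0,0,0],[5,0,0,0],[7,0,0,0]]]'
python3 -m pendant '[[[2,0,-3,0],[3,0,-8,0],[3,0,-12,0],[3,0,-12,0],[3,0,-12,0]]]'
python3 - <<'E'
from h import *
c=bot.camera("top")
for q,z in(("dish",50),("cover",100)):
  for d in bot.silhouettes(c,q)[:2]: print(q,d["p"],circ(plane(c,contour(d["pixels"]),z)))
s=bot.camera("scene")
a=cv2.resize(s["frame"][150:240,160:270,::-1],(792,600*1),interpolation=cv2.INTER_CUBIC)
cv2.imwrite("pics/s6.png",a)
cv2.imwrite("pics/t6.png",cv2.resize(c["frame"][215:285,170:270,::-1],(800,560),interpolation=cv2.INTER_CUBIC))
E
```

```text
t: 19.1
tool_pos: [483.5, 74.9, 28.0]
tool_rot: [-0.0, 0.708, 0.707, 0.001]
wrist_force: [2.0, 9.4, -1.2]
opening: 0.643
gripper_force: 4.3
t: 19.73
tool_pos: [483.4, 145.5, 27.9]
tool_rot: [0.0, 0.707, 0.707, -0.0]
wrist_force: [0.1, -0.9, 0.5]
opening: 0.642
gripper_force: 0.0
t: 20.35
tool_pos: [483.0, 174.4, 147.1]
tool_rot: [-0.0, 0.707, 0.707, -0.0]
wrist_force: [0.6, 0.8, -0.4]
opening: 0.641
gripper_force: 0.0
dish 0.41 [ -6109.24353612 -15839.95515958  17131.73740603]
cover 0.98 [484.58258388  24.41703004  48.84382723]
```

View pics/s6.png

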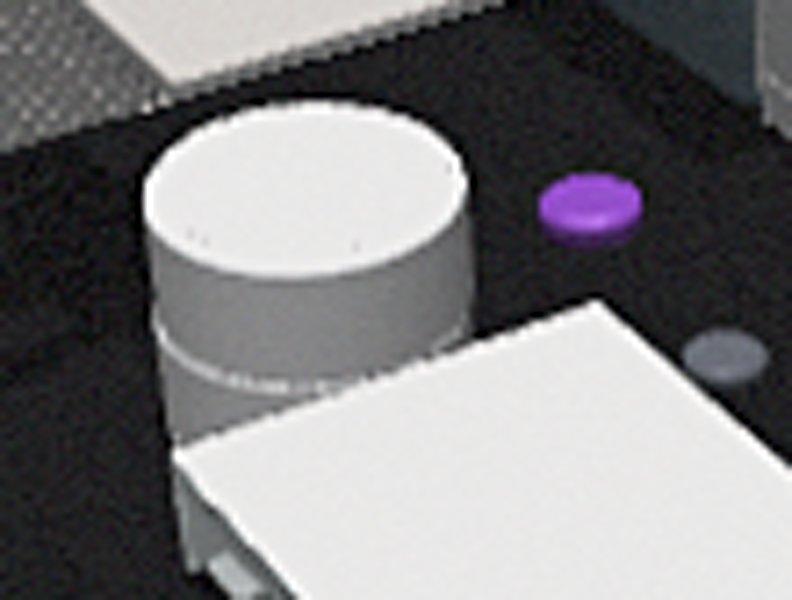

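View pics/t6.png

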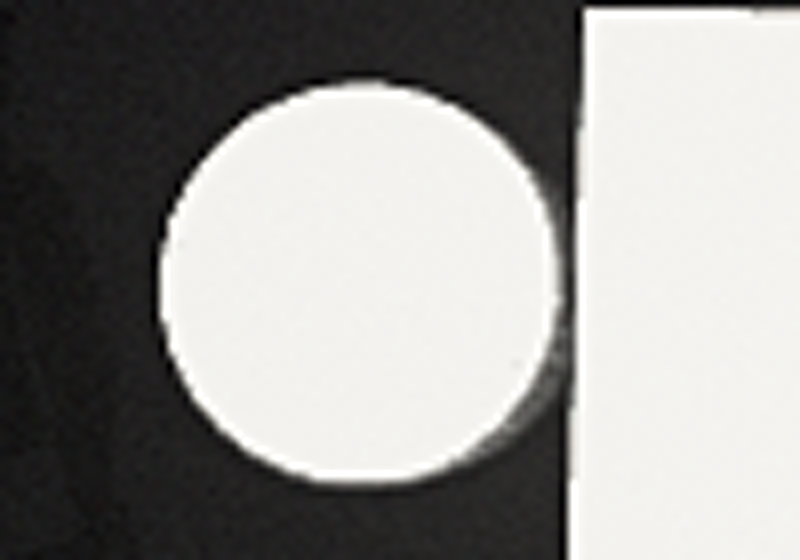

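```bash
cat > m.py <<'E'
from h import *
def edge(c,a,b,n=200):
    "strongest gradient position along world line a->b"
    a,b=np.array(a,float),np.array(b,float); t=np.linspace(0,1,n); p=proj(c,a+(b-a)*t[:,None]).astype(np.float32)
    g=cv2.cvtColor(c["frame"],cv2.COLOR_RGB2GRAY).astype(np.float32)
    v=cv2.remap(g,p[None,:,0],p[None,:,1],cv2.INTER_LINEAR)[0]
    v=cv2.GaussianBlur(v[None],(0,0),4)[0]; d=np.abs(np.gradient(v)); i=d.argmax(); return t[i],v[:5].mean(),v[-5:].mean()
def measure():
    s=bot.camera("scene"); R=rot(s); r=R[:,0].copy(); r[2]=0; r/=np.linalg.norm(r)
    cx,cy=483.5,27
    v=np.array([cx,cy])-np.array(s["eye"])[:2]; L=np.linalg.norm(v); v/=L
    per=np.array([v[1],-v[0]])   # to the right seen from camera
    for nm,sg in(("left",-1),("right",1)):
        for z in(10,20,25,30,35,40,45,55,60,65,70,75,80,85,90,95):
            # silhouette generator: tangent point
            al=np.arcsin(50/L); T=np.array([cx,cy])+50*(sg*per*np.cos(al)-v*np.sin(al))
            a=[*(T-sg*per*7),z]; b=[*(T+sg*per*7),z]
            t,i,o=edge(s,a,b); print(nm,z,"edge off outward mm",round((t-.5)*14,2),"in/out",round(float(i)),round(float(o)))
    c=bot.camera("top"); pts=[]
    for z,R0 in((100,49),):
        for A in np.arange(0,2*np.pi,.1):
            u=np.array([np.cos(A),np.sin(A)]); C=np.array([484,26])
            t,i,o=edge(c,[*(C+u*(R0-8)),z],[*(C+u*(R0+8)),z])
            if i-o>80: pts.append(C+u*(R0-8+16*t))
    print("cover top",len(pts),circ(np.array(pts)))
    for x in(420,430,440,530,540,550): 
        t,i,o=edge(c,[x,-33,50],[x,-13,50]); print("deck end y",round(-33+20*t,2),end=" ")
measure()
E
python3 m.py
```

```text
left 10 edge off outward mm 0.18 in/out 122 33
left 20 edge off outward mm -0.32 in/out 122 30
left 25 edge off outward mm 1.02 in/out 122 27
left 30 edge off outward mm 0.81 in/out 158 30
left 35 edge off outward mm 0.81 in/out 150 31
left 40 edge off outward mm -0.46 in/out 118 29
left 45 edge off outward mm 1.02 in/out 116 14
left 55 edge off outward mm 0.81 in/out 117 19
left 60 edge off outward mm -0.74 in/out 120 24
left 65 edge off outward mm -0.6 in/out 119 16
left 70 edge off outward mm -1.44 in/out 119 19
left 75 edge off outward mm -1.09 in/out 116 25
left 80 edge off outward mm -5.94 in/out 178 20
left 85 edge off outward mm -3.2 in/out 239 24
left 90 edge off outward mm -1.16 in/out 236 21
left 95 edge off outward mm -1.37 in/out 235 21
right 10 edge off outward mm -3.62 in/out 233 233
right 20 edge off outward mm -2.57 in/out 236 233
right 25 edge off outward mm -4.33 in/out 134 238
right 30 edge off outward mm 5.94 in/out 114 132
right 35 edge off outward mm -0.39 in/out 117 23
right 40 edge off outward mm -2.22 in/out 101 28
right 45 edge off outward mm 0.53 in/out 103 36
right 55 edge off outward mm 0.74 in/out 102 28
right 60 edge off outward mm 0.88 in/out 103 31
right 65 edge off outward mm 1.23 in/out 104 28
right 70 edge off outward mm -0.46 in/out 104 33
right 75 edge off outward mm -0.18 in/out 107 20
right 80 edge off outward mm -4.26 in/out 212 33
right 85 edge off outward mm -1.65 in/out 239 33
right 90 edge off outward mm 0.88 in/out 234 30
right 95 edge off outward mm 0.53 in/out 234 34
cover top 57 [483.94097245  25.84366768  49.44593507]
deck end y -23.15 deck end y -22.85 deck end y -22.55 deck end y -23.95 deck end y -23.65 deck end y -23.25
```

```bash
python3 -m pendant '[[[-4.8,0,0,0],[-9.6,0,0,0],[-14.4,0,0,0],[-19.2,0,0,0],[-24,0,0,0]]]'
python3 -m pendant '[[[0,0,0,0],[0,0,3,0],[0,0,6,0],[0,0,8.5,0],[0,0,9,0]]]'
python3 - <<'E'
from h import *
go(483.5,-21,57)
E
```

```text
t: 21.28
tool_pos: [483.0, -67.5, 147.8]
tool_rot: [-0.0, 0.708, 0.707, -0.0]
wrist_force: [-0.0, -0.2, 0.5]
opening: 0.639
gripper_force: 0.0
t: 21.9
tool_pos: [482.5, -65.0, 56.6]
tool_rot: [-0.001, 0.707, 0.707, -0.001]
wrist_force: [0.2, -0.7, 0.9]
opening: 0.639
gripper_force: 0.0
at 21.9 [482.5 -65.   56.6] F [ 0.2 -0.7  0.9] open 0.639 need [ 4.4   0.1  -0.03] -0.0
```

```bash
python3 -m pendant '[[[0.8,0.1,0,0],[1.6,0.1,0,0],[2.4,0.1,0,0],[3.2,0.1,0,0],[4,0.1,0,0]]]'
python3 -m pendant '[[[0,0,0,0],[0,0,0,0],[0.05,0,0,0],[0.1,0,0,0],[0.15,0,0,0]]]'
python3 -m pendant '[[[0.05,0,0,0],[0.1,0,0,0],[0.15,0,0,0],[0.2,0,0,0],[0.2,0,0,0]]]'
```

```text
t: 22.52
tool_pos: [484.3, -25.3, 58.1]
tool_rot: [0.0, 0.707, 0.707, 0.0]
wrist_force: [-0.2, -0.3, 0.5]
opening: 0.641
gripper_force: 0.0
t: 23.15
tool_pos: [484.3, -24.5, 57.9]
tool_rot: [0.0, 0.708, 0.707, -0.0]
wrist_force: [-0.4, 1.0, 1.3]
opening: 0.642
gripper_force: 0.0
t: 23.78
tool_pos: [484.3, -22.4, 58.0]
tool_rot: [0.0, 0.707, 0.707, 0.0]
wrist_force: [0.3, -0.8, -0.0]
opening: 0.642
gripper_force: 0.4
```

```bash
python3 -m pendant '[[[0.03,-0.03,0,0],[0.06,-0.06,0,0],[0.1,-0.08,0,0],[0.13,-0.08,0,0],[0.13,-0.08,0,0]]]'
python3 -m pendant '[[[-0.5,0,0,0],[-1.5,0,0,0],[-3,0,0,0],[-3,0,-4,0],[-3,0,-9,0]]]'
python3 -m pendant '[[[-3,0,0,0],[-6,0,0,0],[-8,0,0,0],[-8,0,0,0],[-8,0,0,0]]]'
python3 m.py | grep -v right
python3 - <<'E'
from h import *
c=bot.camera("top"); 
for q,z in(("cover",100),("label_roll",62),("sample_cup",62)):
  for d in bot.silhouettes(c,q)[:1]: print(q,d["p"],circ(plane(c,contour(d["pixels"]),z)))
s=bot.camera("scene")
cv2.imwrite("pics/s7.png",np.hstack([cv2.resize(s["frame"][150:230,160:250,::-1],(400,356),interpolation=cv2.INTER_CUBIC),cv2.resize(c["frame"][215:285,170:250,::-1],(400,356),interpolation=cv2.INTER_CUBIC)]))
E
```

```text
t: 24.4
tool_pos: [483.5, -21.1, 58.0]
tool_rot: [0.0, 0.707, 0.707, -0.0]
wrist_force: [0.4, -1.3, 0.5]
opening: 0.639
gripper_force: 0.5
t: 25.02
tool_pos: [482.8, -52.1, 148.4]
tool_rot: [-0.001, 0.708, 0.706, -0.001]
wrist_force: [0.5, 0.8, -0.2]
opening: 0.64
gripper_force: 0.0
t: 25.65
tool_pos: [483.2, -131.0, 147.9]
tool_rot: [-0.0, 0.708, 0.707, -0.0]
wrist_force: [0.7, 0.4, 0.3]
opening: 0.64
gripper_force: 0.0
left 10 edge off outward mm 0.18 in/out 143 36
left 20 edge off outward mm -0.18 in/out 142 34
left 25 edge off outward mm 0.95 in/out 143 36
left 30 edge off outward mm 0.46 in/out 188 39
left 35 edge off outward mm 0.74 in/out 175 37
left 40 edge off outward mm -0.39 in/out 144 38
left 45 edge off outward mm 1.58 in/out 143 44
left 55 edge off outward mm 0.39 in/out 144 36
left 60 edge off outward mm 0.11 in/out 146 38
left 65 edge off outward mm -0.53 in/out 145 36
left 70 edge off outward mm 1.16 in/out 144 35
left 75 edge off outward mm 0.74 in/out 144 38
left 80 edge off outward mm -4.75 in/out 236 36
left 85 edge off outward mm -0.81 in/out 250 41
left 90 edge off outward mm 0.53 in/out 246 38
left 95 edge off outward mm 0.6 in/out 245 37
cover top 57 [482.75574551  27.23465893  49.6269059 ]
deck end y -16.92 deck end y -20.74 deck end y -22.45 deck end y -23.95 deck end y -23.65 deck end y -23.25 
cover 0.72 [483.34166801  26.06887198  49.71982867]
label_roll 0.66 [ 467.36725305 -352.12958518   45.18632263]
sample_cup 0.91 [ 672.6274386  -164.977509     21.73607209]
```

View pics/s7.png

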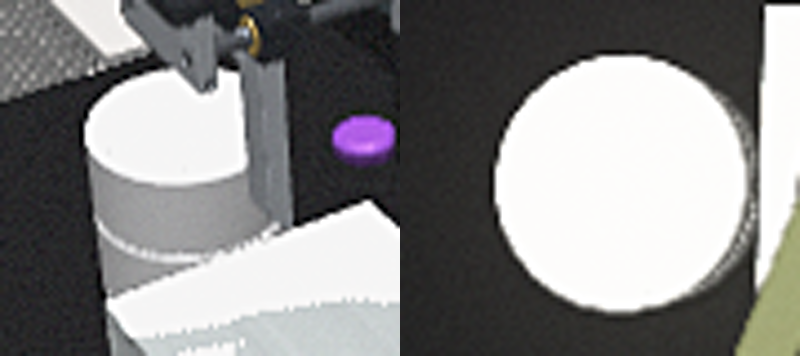

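```bash
python3 -c "
from plant import bot
print(bot.job_done())"
```

```text
the job is handed in; nothing more can be done
None
```

I handed the job in: the open dish stands against the middle of the deck's +y end, and the cover was slid across rim on rim, centred to within about 1 mm, with the specimen shut inside. The label roll and sample cup were not touched.

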